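Make the hardness test dent with the automatic ball punch

TASK

The steel specimen strapped to the bench block needs its hardness test dent. Take the automatic punch out of the slanting tool stand, hold it upright on the bright ground spot of the specimen and press it straight down until its spring snaps, on that spot and nowhere else. Then hang it back in its hole in the stand, fully home, and leave the other tools, the resin specimens and the bottle where they are.

Things in the scene. Friction and masses are not known exactly. Their poses are not given: they have to be found in the camera images.
- punch_centre (a point): Middle of the automatic ball punch's grip; the thickest, longest of the three steel tools in the stand, 0.25 kg, 157 mm long. z runs along it to the cap. Along z from here: knurled round grip 22 mm wide from -32 to +30 mm, domed cap to +39; 26 mm wide collar -38 to -32, whose underside hangs on the hole's mouth; 13 mm wide sleeve to -96; 8 mm wide sprung nose, its ball tip at -118.
- punch_tip (a point): The ball tip of the punch's nose, on the tool's axis, 118 mm below punch_centre while not pressed. z along the tool to the cap.
- nose (a joint): How far the nose is pushed into the punch: 0 free, 0.012 m at its end stop. The push needed rises evenly from about 7 N to a peak of about 14 N at 6 to 7 mm; there the spring lets go with a snap and the push falls back to about 7 N up to the stop. Beyond 9 mm it has surely tripped. Lifted off, the nose springs out and the punch is reset.
- spot (a point): Centre of the bright ground round spot, 22 mm across, on the level top of the dark steel specimen plate (130 x 100 x 13 mm), 47 mm above the bench. Two steel straps with nuts hold the plate; they stand up to 22 mm above it, 40 mm or more from the spot. The block under the plate is fixed to the bench.
- seat0 (a point): Where punch_centre is when the punch hangs fully home in the stand's first hole: on the hole's axis, 38 mm out from its mouth. z points out of the hole along the axis, leaning 30 degrees from vertical with its upper end to the robot's side. Round hole 17 mm wide, right through a 45 mm thick wooden block. Holes in a row 80 mm apart; the stand is fixed. A hung tool lies about 2 mm below the axis.
- seat1 (a point): The same for the middle hole, 80 mm from the first.
- seat2 (a point): The same for the third hole, at the other end.
- drift: A solid drift punch hanging in another hole of the stand: a 13 mm round head standing 38 mm out of the hole above a 26 mm collar. Origin: the middle of the collar's underside. z along the tool, upwards.
- scriber: A scriber hanging in another hole of the stand: a thin 9 mm stem with a 14 mm ball on top, 43 mm out of the hole, above a 26 mm collar. Origin: the middle of the collar's underside. z along the tool, upwards.
- mount0: A loose black resin specimen, an upright cylinder 32 mm in diameter and 22 mm high. Origin at its underside.
- mount1: Another loose resin specimen of the same size. Origin at its underside.
- oil_bottle: A loose amber bottle 48 mm in diameter and 90 mm high. Origin at its underside.
Not all that is in view belongs to the job. What is shaped like the part that bears punch_centre but orange or turquoise is not meant.

How it is judged (in metres and radians):
On the way:
1. the punch, held in the fingers and upright within 12 degrees, has tripped with its tip on the ground spot (value of joint nose above 0.009 m and distance between punch_tip and spot below 0.011 m and angle between punch_centre's own z axis and vertical below 0.21 rad and contact force between the fingers and punch above 2 N), for 0.1 s.
At the end, for the whole second after the job is handed in: The punch hangs in one of the stand's holes, fully home: its grip centre within 7 mm of a seat point, its axis within 8 degrees of the hole's, its nose sprung out again (under 3 mm in) ((distance between punch_centre and seat0 below 0.007 m or distance between punch_centre and seat1 below 0.007 m or distance between punch_centre and seat2 below 0.007 m) and angle between the z axis of punch_centre and the z axis of seat1, either way round below 0.14 rad and value of joint nose below 0.003 m); the robot touches nothing.
It fails at once if the punch trips with its tip more than 14 mm from the middle of the ground spot (value of joint nose above 0.009 m and distance between punch_tip and spot above 0.014 m).
It fails at once if the drift or the scriber is pulled up or knocked more than 20 mm (distance of any of drift, scriber from where it was at the start of the episode above 0.02 m).
It fails at once if a resin specimen or the bottle is pushed more than 25 mm (distance of any of mount0, mount1, oil_bottle from where it was at the start of the episode above 0.025 m).
It also fails if it takes over 51 s, if anything falls off the work surface, if the arm or the gripper's body presses on something with over 40 N, if the wrist force passes 120 N, or if a joint passes its speed limit or range.

ROBOT

A 6-joint arm with a two-finger parallel gripper is mounted at the origin on the work surface. World frame = base frame: x ahead of the robot, y to its left, z up, the work surface at z = 0. Lengths are in mm, angles in rad, forces in N, time in s.
With the tool pointing down it reaches from about 300 to 775 mm from the base axis. Payload 14.6 kg.
Tool frame: the origin (TCP) lies midway between the tips of the shut fingers; the grasp point (between the pads) lies 19 mm behind it; z points along the fingers, y is the line along which they close (so a half turn about z gives the same grasp; the last joint's range is limited). The gripper opens to 85 mm and grips with 20 to 120 N. Pads are 22 mm wide; open, the fingers measure 114 mm over their backs; the gripper's body (76 mm by 85 mm) begins 54 mm behind the grasp point. The pads swing forward as they close: fully open they stand 13 mm farther back than shut.
Start: joints at [-1.344, 0.3, 1.521, -0, 1.321, -0.067], TCP at [159.268, -526.425, 231.281] pointing down, gripper open.
Joint ranges: [-3.03, 3.03], [-0.79, 2.21], [0.23, 2.52], [-1.04, 4.18], [0, 3.07], [-2.55, 2.55]. Speed limits (rad/s): [2.22, 2.22, 2.57, 3.14, 3.14, 3.14].

INTERFACE

Orientations are given as a rotation vector (axis times angle).
In Python, from station import manip, claw, planner, camera, camera_info, nets, get_clock, get_joint_positions, get_joint_vel, get_tau, get_position, get_eef_rot, get_contact_force, get_torque, get_gripper_width, get_grasp_force gives the robot as it stands. Calls block until the motion is done:
- manip.move_ptp(position, orientation): joint-space move of the TCP to a pose.
- manip.move_straight(position, attitude=None, feed=150): straight line of the TCP; attitude=None keeps the orientation; feed is the mean speed in mm/s.
- manip.move_j(angles): joint-space move.
- claw.let_go() and claw.grab(): open the fingers fully, or close them until they stop; the grip force is fixed at half the most.
- manip.pause(seconds).
- planner.inverse_kinematics(position, orientation): joint angles nearest the present ones, or None.
- camera(name): name is "scene" or "top"; returns the picture (384x512x3 uint8, blue, green, red); there is no depth.
- camera_info(name): a dict with "vertical_fov" (degrees; the focal length in pixels is half the picture's height over the tangent of half this angle, whatever the lens; pixels are square), "cx", "cy" (the principal point, pixels), "T" (4x4, takes a point from camera to world coordinates). Camera axes: x right, y up, looking along -z (the intrinsics and any distortion apply to the point x, -y, -z); pixel columns grow to the right and rows downward; lengths in mm; the calibration is good to about 2 mm. A picture is of the moment at which its call begins. camera_info takes no time and is no camera call.
A pose or a line that the arm cannot do raises manip.IKError and nothing moves.
- manip.finish_job(): hands the job in; it is judged then, once.
Trained networks look in the newest picture that a camera, given by its name, has taken for a name from the list of things; names that differ only in an ending like _2 or _b are one class to them, and where a whole thing is asked for, a point or a joint stands for the part that bears it (a point fixed in the world has none). Each returns a list of dicts, best first, with "score" (0 to 1); they miss things now and then, are a little off and sometimes report something else, mostly with a low value. They report only what shows in the picture. A call takes as long as a camera call. They do not tell look-alikes from the thing itself.
- nets.trace(camera, query): "pixels" (384x512 bool, what is visible of it) and "at" ([column, row] in pixels, amid what is visible of it).
Readings, each from a call of its own:
- get_clock(): time.
- get_joint_positions(): joint angles.
- get_joint_vel(): joint speeds.
- get_tau(): joint torques, N m.
- get_position(): TCP position.
- get_eef_rot(): TCP orientation.
- get_contact_force(): force on the tool from outside, world axes, zero at the start.
- get_torque(): the same for the moment, N m.
- get_gripper_width(): finger opening in mm.
- get_grasp_force(): force on a finger pad.
Only numpy, scipy, OpenCV 4.12 (cv2) and the standard library are available. Lean on these libraries where they do the work, as an engineer would, in place of code of your own. Each camera call takes 0.05 s, during which the arm holds its last target. There are 200 camera calls.

## Working session

There is one attempt and no reset: what is moved stays moved. The work goes in short steps, each a Python script; the robot and the scene stay as the last script left them, time stands still between calls to the robot, and variables do not carry over. Pictures are saved under pics/ and viewed, at most 10 in all, crops included, and the job is handed in when it is done.

```bash
ls; mkdir -p pics
python3 - <<'E'
from station import *
import cv2,numpy as np
for n in ("scene","top"):
    im=camera(n); cv2.imwrite(f"pics/{n}0.png",im)
    i=camera_info(n); print(n,{k:(np.round(v,3).tolist() if k!="x" else v) if not isinstance(v,str) else v for k,v in i.items()})
    for q in ("punch_centre","drift","scriber","mount0","oil_bottle","spot"):
        try:
            r=nets.trace(n,q); print(q,[(round(d["score"],2),np.round(d["at"]).tolist(),int(d["pixels"].sum())) for d in r])
        except Exception as e: print(q,e)
print(get_clock())
E
```

```text
pics
scene {'vertical_fov': 53.958, 'cx': 254.508, 'cy': 190.198, 'T': [[-0.451, -0.641, 0.62, 1056.464], [0.892, -0.327, 0.311, 309.214], [0.003, 0.694, 0.72, 821.335], [0.0, 0.0, 0.0, 1.0]]}
punch_centre [(0.72, [167.0, 190.0], 1705), (0.65, [172.0, 169.0], 257), (0.52, [210.0, 133.0], 153), (0.49, [232.0, 172.0], 257)]
drift [(0.66, [191.0, 184.0], 90)]
scriber [(0.39, [144.0, 164.0], 76)]
mount0 []
oil_bottle [(0.65, [215.0, 267.0], 508)]
spot [(0.79, [327.0, 287.0], 5020)]
top {'vertical_fov': 45.959, 'cx': 250.979, 'cy': 192.577, 'T': [[-0.015, 0.99, -0.141, 228.118], [-1.0, -0.016, -0.005, -20.663], [-0.007, 0.141, 0.99, 1529.001], [0.0, 0.0, 0.0, 1.0]]}
punch_centre [(0.76, [344.0, 269.0], 237), (0.63, [324.0, 174.0], 82), (0.51, [289.0, 225.0], 138)]
drift []
scriber []
mount0 [(0.65, [253.0, 183.0], 82), (0.45, [242.0, 165.0], 78)]
oil_bottle [(0.74, [244.0, 132.0], 164)]
spot [(0.9, [170.0, 161.0], 2580)]
0.7
```

Run:
```python
import cv2
a=cv2.imread("pics/scene0.png");b=cv2.imread("pics/top0.png")
cv2.imwrite("pics/s1.png",cv2.resize(a,(800,600),interpolation=cv2.INTER_CUBIC))
cv2.imwrite("pics/t1.png",cv2.resize(b,(800,600),interpolation=cv2.INTER_CUBIC))
```

```text
(no output)
```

View pics/s1.png

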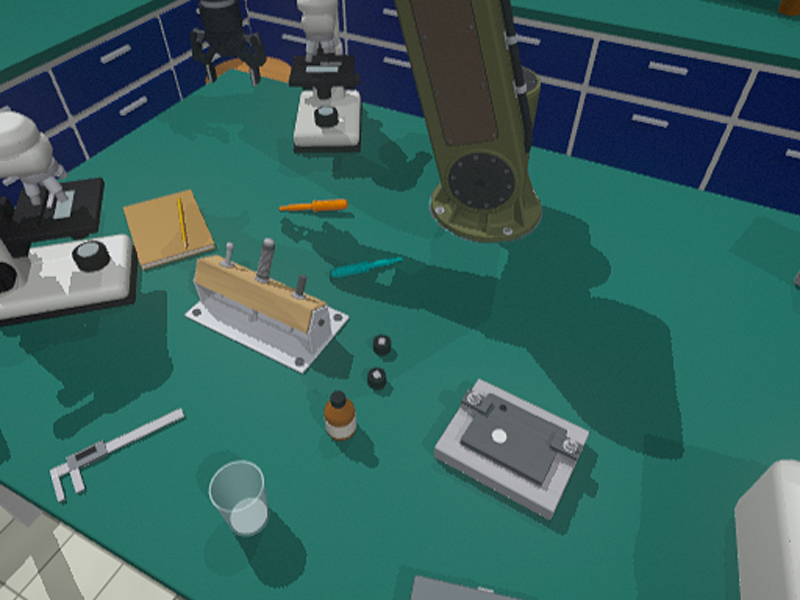

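View pics/t1.png

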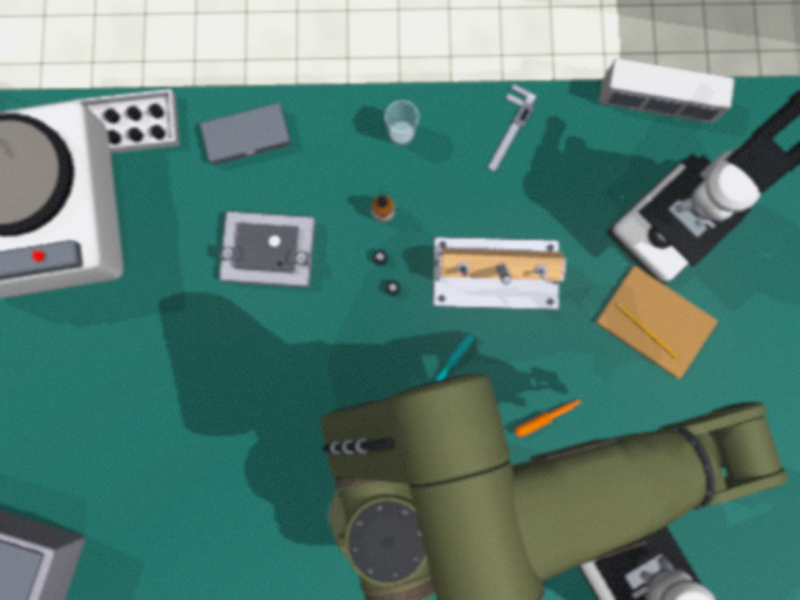

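The scene picture shows the stand holding three tools: scriber (s1 230,255), thick long punch in the middle (267,258) and drift (300,285). What could be taken for the punch: the stand's middle tool at original pixel (171,167), the orange look-alike (210,133), the turquoise one (232,172), the drift (191,184) and the scriber (146,163). By its description it is the middle tool in the stand. The bright spot is at scene (320,279) and top (175,154). Next comes the close crop.

Run:
```python
import cv2,numpy as np
a=cv2.imread("pics/scene0.png");b=cv2.imread("pics/top0.png")
A=cv2.resize(a[145:195,130:230],(800,400),interpolation=cv2.INTER_CUBIC)  #8x
B=cv2.resize(b[160:185,275:375],(800,200),interpolation=cv2.INTER_CUBIC)
cv2.imwrite("pics/c1.png",np.vstack([A,B]))
for n,im,(x0,x1,y0,y1) in (("scene",a,(305,335,265,295)),("top",b,(165,185,145,165))):
    g=im[y0:y1,x0:x1].astype(float).min(2); m=g>180
    nn,l,s,c=cv2.connectedComponentsWithStats(m.astype(np.uint8)); print(n,[(s[i,4],(c[i]+[x0,y0]).round(2).tolist()) for i in range(1,nn)], g.max())
```

```text
scene [(np.int32(59), [319.19, 278.58]), (np.int32(1), [308.0, 294.0])] 223.0
top [(np.int32(33), [175.27, 153.67])] 237.0
```

View pics/c1.png

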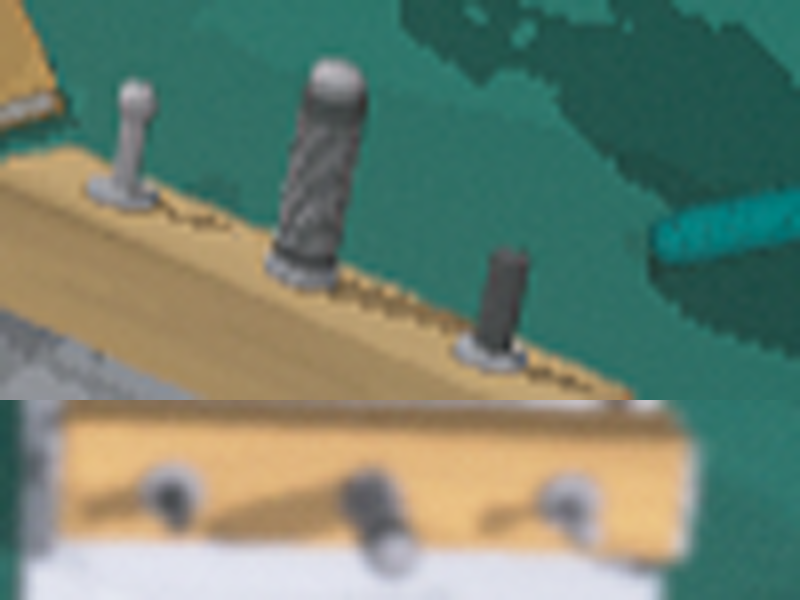

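Left to right, the crop shows the ball-topped scriber, the thick knurled punch with its domed cap and the thin drift. The punch is in the middle hole, cap at scene ≈(172,154) and collar at (168,178). Next I fit the stand pose over both views.

```bash
cat > h.py <<'E'
from station import *
import numpy as np, cv2
from scipy.optimize import least_squares
from scipy.spatial.transform import Rotation as R
def proj(n,P):
    i=camera_info(n); T=np.array(i["T"]); p=(np.array(P)-T[:3,3])@T[:3,:3]
    f=192/np.tan(np.radians(i["vertical_fov"])/2)
    return np.stack([i["cx"]+f*p[...,0]/-p[...,2], i["cy"]+f*p[...,1]/p[...,2]],-1)
def tri(us,ut,z=None):
    r=least_squares(lambda p:np.r_[proj("scene",p)-us,proj("top",p)-ut,[] if z is None else (p[2]-z)/2],[450,0,50]); return r.x,r.fun
E
python3 - <<'E'
from h import *
print("spot",tri([319.19,278.58],[175.27,153.67]),"\n z47",tri([319.19,278.58],[175.27,153.67],47))
c=lambda u,v,o:np.array([(u+.5)/8-.5+o[0],(v+.5)/8-.5+o[1]])
S,T=(130,145),(275,160)
obs={("scr",36):(c(137,97,S),c(568,107,T)),("scr",5):(c(122,191,S),c(571,110,T)),
("pun",70):(c(337,85,S),c(388,148,T)),("pun",5):(c(303,268,S),c(368,92,T)),
("dri",38):(c(508,254,S),c(181,118,T)),("dri",5):(c(490,351,S),c(170,92,T))}
for k,v in obs.items(): print(k,tri(*v)[0].round(1))
off={"dri":80,"pun":0,"scr":-80}
def frame(q):
    P,yaw=q[:3],q[3]; row=np.array([-np.sin(yaw),np.cos(yaw),0]); back=np.array([-np.cos(yaw),-np.sin(yaw),0])
    ax=np.cos(np.pi/6)*np.array([0,0,1])+.5*back; dn=back*np.cos(np.pi/6)-.5*np.array([0,0,1.])
    return P,row,ax,dn
def res(q):
    P,row,ax,dn=frame(q); o=[]
    for (t,d),(us,ut) in obs.items():
        p=P+row*off[t]+ax*d+2*dn; o+=[proj("scene",p)-us,proj("top",p)-ut]
    return np.concatenate(o)
r=least_squares(res,[450,-270,150,0],x_scale=[100,100,100,.1]); P,row,ax,dn=frame(r.x)
print(r.x.round(3),"row",row.round(3),"ax",ax.round(3)); print(r.fun.reshape(-1,4).round(1))
print("seat mid",(P+38*ax).round(1),"punch centre",(P+38*ax+2*dn).round(1))
for q in ("mount0","oil_bottle"):pass
E
```

```text
spot (array([575.1510905 , 237.69958303,  46.17159004]), array([ 0.11324896,  0.00621858,  0.15705868, -0.04885573])) 
 z47 (array([575.35878875, 237.70677913,  46.88060597]), array([ 0.12404242, -0.08234751,  0.11906885, -0.15724088, -0.05969701]))
('scr', 36) [ 484.5 -311.2  134. ]
('scr', 5) [ 491.7 -322.1   91.1]
('pun', 70) [ 465.8 -237.1  154.2]
('pun', 5) [ 498.7 -238.9   95.9]
('dri', 38) [ 484.1 -160.7  124.3]
('dri', 5) [ 500.9 -160.4   93.5]
[ 5.02607e+02 -2.39115e+02  9.35530e+01 -4.10000e-02] row [0.04  0.999 0.   ] ax [-0.5    0.02   0.866]
[[-0.   1.   1.8  2. ]
 [ 0.2 -0.4 -0.3 -1.7]
 [-0.   0.3  0.3 -0.1]
 [ 0.1 -0.3  0.1 -0. ]
 [ 0.6  0.2 -0.6 -0.4]
 [ 0.4 -0.5 -0.  -0.6]]
seat mid [ 483.6 -238.3  126.5] punch centre [ 481.9 -238.3  125.5]
```

```bash
cat >> h.py <<'E'
c_=lambda u,v,o:np.array([(u+.5)/8-.5+o[0],(v+.5)/8-.5+o[1]])
SEAT=np.array([483.6,-238.3,126.5]); YAW=-0.041
back=np.array([-np.cos(YAW),-np.sin(YAW),0]); AX=np.array([0,0,.866])+.5*back; AX/=np.linalg.norm(AX)
ROW=np.array([-np.sin(YAW),np.cos(YAW),0])
SPOT=np.array([575.3,237.7,47])
def rot(z,x):  # tool z, tool x
    z=z/np.linalg.norm(z); x=x-z*(x@z); x/=np.linalg.norm(x)
    return R.from_matrix(np.stack([x,np.cross(z,x),z],1)).as_rotvec()
E
python3 - <<'E'
from h import *
# base point of microscope edge
for px in ((410,147),(395,143),(380,125)):
    r=least_squares(lambda p:proj("top",np.r_[p,40])-px,[500,-300]); print(px,r.x.round())
for s in (1,-1):
    o=rot(-AX,s*ROW)
    for d in (130,-17):
        print(s,d,planner.inverse_kinematics((SEAT+AX*d).tolist(),o.tolist()))
for a in np.arange(0,360,30):
    o=rot(np.array([0,0,-1.]),np.array([np.cos(np.radians(a)),np.sin(np.radians(a)),0]))
    q=planner.inverse_kinematics((SPOT+[0,0,101]).tolist(),o.tolist()); print(a,None if q is None else np.round(q,2))
E
```

```text
(410, 147) [ 587. -550.]
(395, 143) [ 601. -501.]
(380, 125) [ 664. -454.]
1 130 [-0.75892018 -0.07558488  1.99942954  0.44914797  0.85951721 -0.95241588]
1 -17 [-0.64723807  0.25808612  1.97542638  0.5852663   0.54185096 -1.05714235]
-1 130 [-0.75892018 -0.07558488  1.99942954  0.44914797  0.85951721  2.18917678]
-1 -17 [-0.64723807  0.25808612  1.97542638  0.5852663   0.54185096  2.08445031]
0 [ 0.33  0.53  1.39 -0.    1.22  1.9 ]
30 [ 0.33  0.53  1.39 -0.    1.22  1.38]
60 [0.33 0.53 1.39 0.   1.22 0.86]
90 [ 0.33  0.53  1.39 -0.    1.22  0.33]
120 [ 0.33  0.53  1.39 -0.    1.22 -0.19]
150 [ 0.33  0.53  1.39 -0.    1.22 -0.71]
180 [ 0.33  0.53  1.39 -0.    1.22 -1.24]
210 [ 0.33  0.53  1.39  0.    1.22 -1.76]
240 [ 0.33  0.53  1.39 -0.    1.22 -2.29]
270 None
300 None
330 [ 0.33  0.53  1.39 -0.    1.22  2.43]
```

Run:
```python
from h import *
o=rot(-AX,ROW)
p=np.array(get_position()); manip.move_straight((p+[0,0,60]).tolist())
manip.move_ptp((SEAT+AX*110).tolist(),o.tolist())
manip.move_straight((SEAT+AX*30).tolist(),feed=120)
for n in ("scene","top"): cv2.imwrite(f"pics/{n}2.png",camera(n))
print(get_clock(),get_contact_force(),np.round(get_position(),1),(SEAT+AX*30).round(1))
a=cv2.imread("pics/scene2.png");b=cv2.imread("pics/top2.png")
A=cv2.resize(a[125:200,130:230],(800,600),interpolation=cv2.INTER_CUBIC)
B=cv2.resize(b[150:200,290:355],(390,300),interpolation=cv2.INTER_CUBIC)
A[300:,410:]=B
cv2.imwrite("pics/c2.png",A)
```

```text
3.6417 [ 0.01114754  0.30427509 -0.7626427 ] [ 468.6 -238.   153.3] [ 468.6 -237.7  152.5]
```

View pics/c2.png

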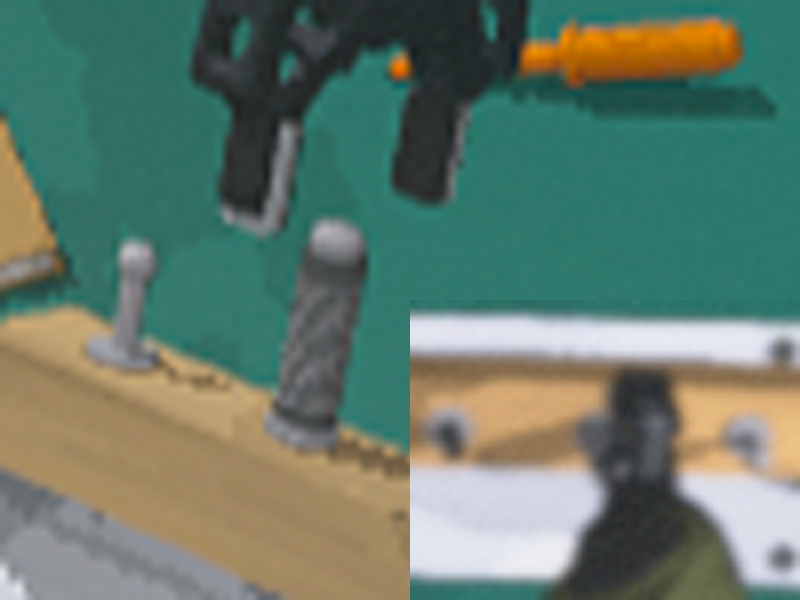

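The crop shows the open fingers straddling the punch axis just above the cap, finger midpoint col ≈340 and cap at 338 in the scene crop. Both neighbours are clear. I'll go down, grip and draw it out.

Run:
```python
from h import *
manip.move_straight((SEAT-AX*17).tolist(),feed=80)
print("down",np.round(get_contact_force(),1),np.round(get_position(),1))
claw.grab(); manip.pause(.2)
f=np.array(get_contact_force());g=np.array(get_position());print("grab",f.round(1),g.round(1),get_gripper_width(),get_grasp_force(),"cmd",(SEAT-AX*17).round(1))
if 18<get_gripper_width()<25:
    for d in (10,40,115):
        manip.move_straight((SEAT+AX*(-17+d)).tolist(),feed=60 if d<115 else 120)
        print(d,np.round(get_contact_force(),1),get_gripper_width())
    for n in ("scene","top"): cv2.imwrite(f"pics/{n}3.png",camera(n))
print(get_clock())
```

```text
down [-0.8  0.2  0.7] [ 492.1 -238.7  112. ]
grab [-6.3  0.4  2.9] [ 492.  -238.6  111.8] 20.448862757799205 58.17572593688965 cmd [ 492.1 -238.6  111.8]
10 [ 0.7 -0.8 -1.8] 20.67755631161738
40 [-0.1  1.1 -2.4] 20.576158532978006
115 [-0.6  0.3 -2.6] 20.91474917516814
7.0333
```

```bash
cat >> h.py <<'E'
OD=rot(np.array([0,0,-1.]),np.array([np.cos(np.radians(150)),np.sin(np.radians(150)),0]))
E
python3 - <<'E'
from h import *
p=np.array(get_position()); manip.move_straight((p+[0,0,80]).tolist(),feed=200)
manip.move_ptp((SPOT+[0,0,220]).tolist(),OD.tolist())
manip.move_straight((SPOT+[0,0,101+15]).tolist(),feed=120); manip.pause(.3)
print(get_clock(),np.round(get_position(),1),np.round(get_contact_force(),1),get_gripper_width())
for n in ("scene","top"):
    im=camera(n); cv2.imwrite(f"pics/{n}4.png",im)
print(proj("scene",SPOT+[0,0,15]),proj("top",SPOT+[0,0,15]))
a=cv2.imread("pics/scene4.png");b=cv2.imread("pics/top4.png")
A=cv2.resize(a[215:310,270:370],(600,570),interpolation=cv2.INTER_CUBIC)
B=cv2.resize(b[130:180,150:200],(200,200),interpolation=cv2.INTER_CUBIC)
C=np.zeros((570,800,3),np.uint8);C[:,:600]=A;C[:200,600:]=B
cv2.imwrite("pics/c4.png",C)
E
```

```text
10.7 [575.4 237.7 163.4] [ 0.5  0.4 -2.7] 20.44553798215598
[320.15426844 275.0211921 ] [174.60682739 152.49898467]
```

View pics/c4.png

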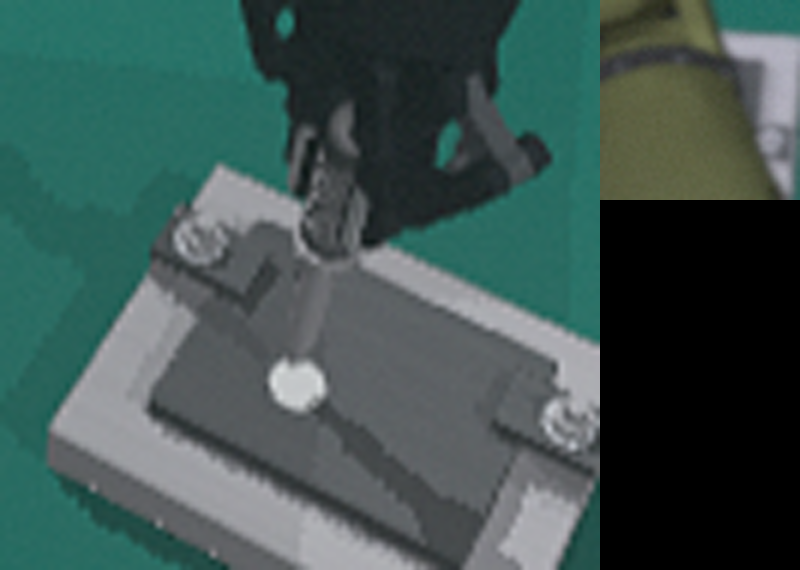

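Run:
```python
from h import *
a=cv2.imread("pics/scene4.png")
A=cv2.resize(a[235:290,295:345],(700,770),interpolation=cv2.INTER_CUBIC)[:600]  #14x
for h,c in ((15,(0,0,255)),(37,(0,255,0)),(95,(255,0,0)),(101,(255,255,0))):
    u=proj("scene",SPOT+[0,0,h]); print(h,u.round(1)); q=((u-[295,235]+.5)*14).astype(int); cv2.circle(A,tuple(int(x) for x in q),3,c,-1)
cv2.imwrite("pics/c5.png",A)
```

```text
15 [320.2 275. ]
37 [321.4 269.8]
95 [324.9 255.2]
101 [325.3 253.6]
```

View pics/c5.png

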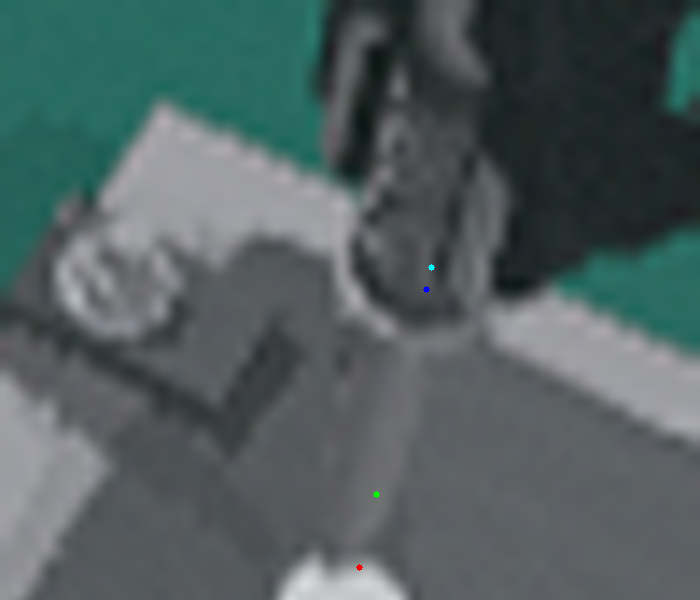

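The crop shows the punch upright, its collar and sleeve within about 1–2 mm of the predicted axis points, and the tip heading for the bright spot. Now I press in force-monitored steps.

Run:
```python
from h import *
f0=np.array(get_contact_force()); z=get_position()[2]; tgt=z; contact=None; L=[]
for k in range(80):
    tgt-=1.0 if contact is None else 0.75
    manip.move_straight([SPOT[0],SPOT[1],float(tgt)],feed=20 if contact is None else 25)
    f=np.array(get_contact_force())-f0; p=np.array(get_position())
    if contact is None and f[2]>4: contact=tgt; print("contact",p.round(1))
    if contact is not None:
        L.append((round(contact-tgt,2),f.round(1).tolist(),round(p[2],1)))
        if f[2]>24 or contact-tgt>13: break
    elif z-tgt>32: break
manip.pause(.3)
print(*L,sep="\n"); print(get_clock(),np.round(get_contact_force(),1),get_gripper_width(),get_grasp_force())
for n in ("scene",): cv2.imwrite("pics/scene6.png",camera(n))
```

```text
contact [575.5 237.7 147.6]
(np.float64(0.0), [-0.8, -2.0, 7.5], np.float64(147.6))
(np.float64(0.75), [-1.1, -2.3, 8.0], np.float64(146.8))
(np.float64(1.5), [-1.6, -1.9, 7.8], np.float64(146.1))
(np.float64(2.25), [-1.7, -0.9, 8.7], np.float64(145.5))
(np.float64(3.0), [-1.3, -1.2, 8.4], np.float64(144.7))
(np.float64(3.75), [-1.5, -1.6, 11.2], np.float64(144.3))
(np.float64(4.5), [-1.1, -1.4, 7.5], np.float64(143.2))
(np.float64(5.25), [-3.0, -2.3, 11.4], np.float64(142.8))
(np.float64(6.0), [-1.6, -2.7, 14.3], np.float64(142.4))
(np.float64(6.75), [-3.0, -2.0, 18.0], np.float64(142.1))
(np.float64(7.5), [-3.7, -3.2, 20.5], np.float64(141.8))
(np.float64(8.25), [-1.3, -1.2, 7.9], np.float64(139.8))
(np.float64(9.0), [-1.0, -0.9, 6.2], np.float64(138.3))
(np.float64(9.75), [-1.0, -1.9, 6.7], np.float64(137.5))
(np.float64(10.5), [-1.0, -1.5, 6.6], np.float64(136.7))
(np.float64(11.25), [-0.9, -1.2, 8.1], np.float64(136.1))
(np.float64(12.0), [-1.4, -1.1, 11.2], np.float64(135.9))
(np.float64(12.75), [-3.7, -3.0, 17.2], np.float64(135.8))
(np.float64(13.5), [-3.3, -3.3, 20.4], np.float64(135.6))
19.6 [-2.6 -2.1 18.3] 20.68680618065205 61.75019323825836
```

The force profile shows the snap: a peak, a drop to 7 N, then the end stop at about 12 mm of travel. I'll lift off, retrace to the stand and insert while watching the force.

Run:
```python
from h import *
manip.move_straight([SPOT[0],SPOT[1],146.5],feed=60); print("z146.5",np.round(get_contact_force(),1))
manip.move_straight([SPOT[0],SPOT[1],149.5],feed=60); print("z149.5",np.round(get_contact_force(),1))
manip.move_straight((SPOT+[0,0,220]).tolist(),feed=200)
o=rot(-AX,ROW)
manip.move_ptp((SEAT+AX*98+[0,0,80]).tolist(),o.tolist())
manip.move_straight((SEAT+AX*98).tolist(),feed=150); manip.pause(.2)
print(get_clock(),np.round(get_position(),1),(SEAT+AX*98).round(1),np.round(get_contact_force(),1),get_gripper_width())
a=camera("scene"); b=camera("top"); cv2.imwrite("pics/scene7.png",a); cv2.imwrite("pics/top7.png",b)
a3=cv2.imread("pics/scene3.png")
f=lambda x:cv2.resize(x[120:195,140:190],(400,600),interpolation=cv2.INTER_CUBIC)
cv2.imwrite("pics/c7.png",np.hstack([f(a3),f(a)]))
```

```text
z146.5 [-0.9 -0.   5.2]
z149.5 [-0.3 -0.6 -2. ]
23.7 [ 434.9 -236.5  212.3] [ 434.6 -236.3  211.4] [ 0.1 -0.  -3.8] 20.421656900875966
```

View pics/c7.png

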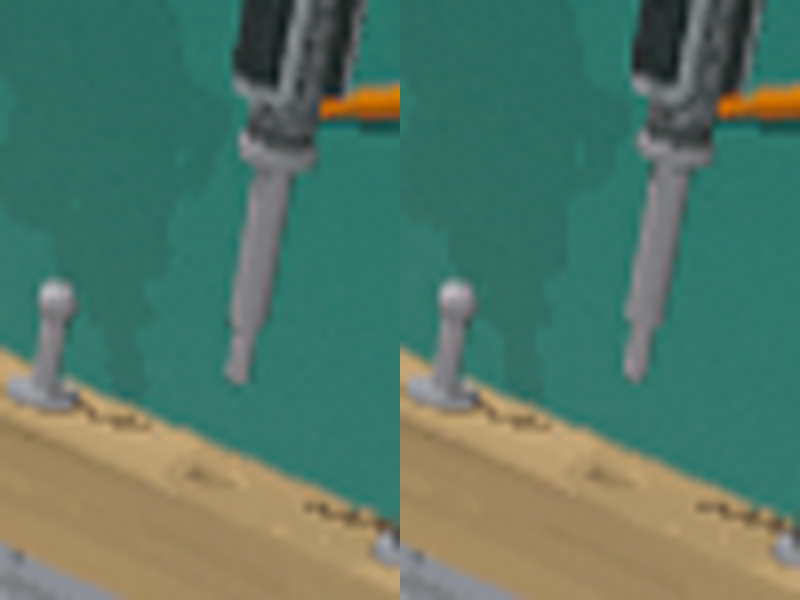

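Before (left) and after (right) the press, the punch sits the same in the fingers, tip at (236,380) in both. The nose is sprung out again. Now I insert it.

Run:
```python
from h import *
f0=np.array(get_contact_force()); ok=True
for d in (88,78,72,66,60,54,48,42,36,30,24,18,12,6,2,-2,-6,-9,-12,-14,-16,-17.5):
    manip.move_straight((SEAT+AX*d).tolist(),feed=40)
    f=np.array(get_contact_force())-f0
    if d<50 or np.linalg.norm(f)>4: print(d,f.round(1),"axial",round(f@AX,1))
    if f@AX>15 or np.linalg.norm(f)>25: ok=False; break
print(ok,get_clock(),np.round(get_position(),1))
```

```text
48 [0.3 0.6 0. ] axial -0.1
42 [ 0.5 -0.6 -0.3] axial -0.5
36 [-0.5 -0.2  0.1] axial 0.3
30 [1.  0.1 0.4] axial -0.1
24 [-0.  -0.4 -0.6] axial -0.5
18 [ 0.5 -0.9 -0.8] axial -1.0
12 [ 0.1 -0.  -0.2] axial -0.2
6 [ 0.7  0.2 -0.8] axial -1.0
2 [ 1.1 -0.1 -0.1] axial -0.6
-2 [ 0.1 -0.2 -0.4] axial -0.4
-6 [ 0.4 -0.4 -0.8] axial -0.9
-9 [ 0.1 -0.4 -1. ] axial -1.0
-12 [ 0.1 -0.2 -0.3] axial -0.4
-14 [ 0.4 -0.4 -1.1] axial -1.2
-16 [-0.2  0.2 -0.3] axial -0.1
-17.5 [-11.4   1.5  11.4] axial 15.6
False 30.2 [ 492.2 -238.8  111.9]
```

Run:
```python
from h import *
claw.let_go(); manip.pause(.3)
print(np.round(get_contact_force(),1))
manip.move_straight((SEAT+AX*60).tolist(),feed=80)
manip.move_straight((SEAT+AX*110+[-60,0,40]).tolist(),feed=200); manip.pause(.3)
print(get_clock(),np.round(get_contact_force(),1))
a=camera("scene"); cv2.imwrite("pics/scene8.png",a); a0=cv2.imread("pics/scene0.png")
f=lambda x:cv2.resize(x[145:195,130:230],(800,300),interpolation=cv2.INTER_CUBIC)
cv2.imwrite("pics/c8.png",np.vstack([f(a0),f(a)]))
d=cv2.absdiff(a0,a).max(2); print("diff at punch region",(d[148:185,160:180]>40).sum())
```

```text
[0.1 0.2 0.3]
33.3 [ 0.4 -0.3  0.9]
diff at punch region 2
```

View pics/c8.png

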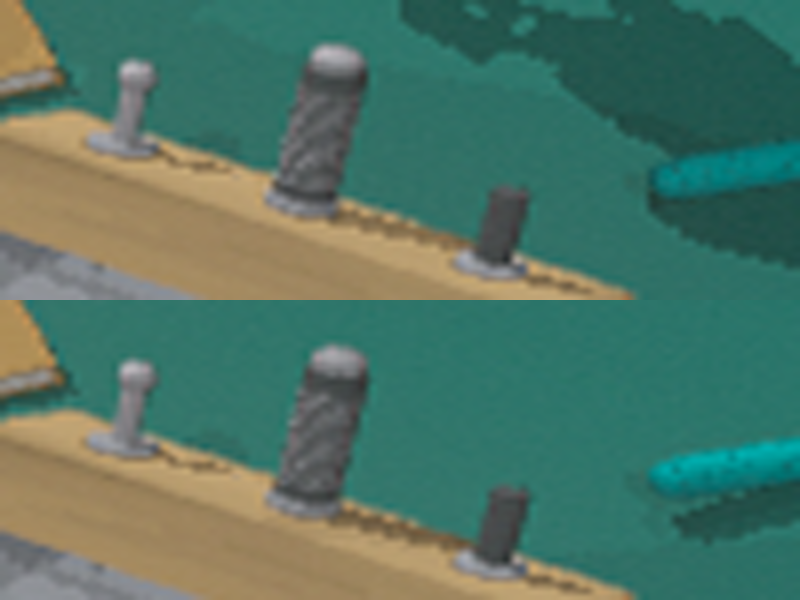

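The start (top) and now (bottom) match: the punch hangs fully home, cap at (338,350) in the lower half, and the neighbours haven't moved. I'm handing in.

```bash
python3 -c "
from station import *
print(manip.finish_job(),get_clock())"
```

```text
the job is handed in; nothing more can be done
the job is handed in; nothing more can be done
```

I pressed the punch on the ground spot until its spring snapped, hung it back fully home in its middle hole, and handed the job in at about 33 s; the drift and scriber look unmoved, but I did not re-check the resin specimens and the bottle in the final picture, and no verdict was shown.

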